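# Spot check of a heating plate with a sprung surface probe

### The arm

A 6-joint arm with a two-finger parallel gripper is mounted at the origin on a cart in front of the work surface, level with it; the furniture and walls round the work are solid. World frame = base frame: x ahead of the robot, y to its left, z up, the work surface at z = 0. Lengths are in mm, angles in rad, forces in N, time in s.
With the tool pointing down it reaches from about 150 to 775 mm from the base axis. Payload 6.1 kg.
Tool frame: the origin (TCP) lies at the very end of the fingers, on their centre line; the grasp point (between the pads) lies 19 mm behind it; z points along the fingers, y is the line along which they close (so a half turn about z gives the same grasp; the last joint's range is limited). The gripper opens to 85 mm and grips with 20 to 120 N. Pads are 22 mm wide; open, the fingers measure 114 mm over their backs; the gripper's body (76 mm by 85 mm) begins 54 mm behind the grasp point. The pads swing forward as they close: fully open they stand 13 mm farther back than shut.
Start: joints at [-1.299, 0.126, -0.04, 1.405, 0, 1.571], TCP at [140.938, -505.712, 231.295] pointing down, gripper open.
Joint ranges: [-2.72, 2.72], [-0.95, 1.95], [-1.27, 1.35], [-1.78, 2.02], [-1.46, 1.47], [-3.14, 3.14]. Speed limits (rad/s): [2.39, 2.39, 3.01, 3.14, 3.14, 3.14].

### API

Orientations are given as a unit quaternion [x, y, z, w].
In Python, from workcell import get_state, vision, sign_off gives the robot as it stands.
- The arm moves only by the tool jog_arm, never from a script. Its argument "moves" is a list of rows, each a list of 3 entries, a list of its own where there are three numbers: the shift along the tool's x, y, z normalised to -1 to 1, where 1 is 0.1 m, then the turn, a rotation vector about the tool's x, y, z normalised to -1 to 1, where 1 is 360 degrees, then the opening, from 0 (shut) to 1 (fully open). A call has 1 to 10 rows; each row is the pose to reach, as a shift and turn from the pose commanded when the call began, along the tool's axes at that moment, turning the shorter way round; what a row does not reach only later rows make up. A row lasts 1/8 s, in which the tool goes at most 62.5 mm and 10.7 degrees, less where a joint would pass 70% of its speed; a pose out of reach is approached as far as the arm can. A call with a number of a shift or a turn outside -1 to 1 is refused whole. A call with a gripper value outside its range is refused whole. The fingers move at their own pace and stop on an object; "grip_force" is the grip in N (left out, the last holds). Time passes only in rows, so rows that repeat a pose let the fingers close. It gives the time, the measured TCP pose, the force, the opening and the grip force at its end, in the units of the state.
- get_state(): the state, without advancing time (a new reading comes with each control period).
- vision.camera(name): name is "scene" or "top"; returns (picture, depth): 480x640x3 uint8, red, green, blue; 480x640 float32, mm along the optical axis (not along the pixel's ray), 0 where there is no reading.
- vision.camera_params(name): a dict with "fovy" (degrees; the focal length in pixels is half the picture's height over the tangent of half this angle, whatever the lens; pixels are square), "cx", "cy" (the principal point, pixels), "position" and "rotation" of the camera in the world. Camera axes: x right, y down, z forward; pixel columns grow to the right and rows downward; lengths in mm; the calibration is good to about 2 mm. A picture is of the moment at which its call begins. camera_params takes no time and is no camera call.
- sign_off(): hands the job in; it is judged then, once.
The state is a dict: "t": time; "q": joint angles; "qvel": joint speeds; "joint_efforts": joint torques, N m; "position": TCP position; "orientation": TCP orientation; "contact_force": force on the tool from outside, world axes, zero at the start; "torque": the same for the moment, N m; "opening": finger opening in mm; "gripper_force": force on a finger pad.
Only numpy, scipy, OpenCV 4.12 (cv2) and the standard library are available. Lean on these libraries where they do the work, as an engineer would, in place of code of your own. Each camera call takes 0.05 s, during which the arm holds its last target. There are 200 camera calls.

### The job

Lift the heating plate's clear cover by its bar until it lies back on its stop and stays open by itself. Then take the yellow surface probe out of its stand, hold it upright and set its copper tip on the white target disc on the plate, pressing lightly (about 3 to 4 N, the sprung tip roughly half way in, never hard). Finish while still holding the probe there, and leave the timer, the marker and the pink bottle where they are.

Things in the scene. Friction and masses are not known exactly. Their poses are not given: they have to be found in the camera images.
- heater: White heating plate, fixed to the bench, 140 (x) x 180 (y) x 62 mm high to its rim; origin at the centre of its underside on the bench, x pointing from the front panel (with display and keys) to the hinge at the back. The flat dark steel plate inside is 56 mm above the bench, 6 mm below the rim, and is 125 x 165 mm.
- cover (a joint): Hinge of the clear flat cover (140 x 180 x 6 mm, 0.2 kg) that closes the heating plate; 0 = shut, grows as it opens upward and back; 1.75 = on its stop, leaning 10 degrees back past upright. Hinge nearly frictionless: gravity shuts it below about 1.55 and lays it on its stop above that.
- cover_hinge (a point): Point on the hinge axis, mid-width at the heating plate's back edge, 65.5 mm above the bench. The axis is parallel to the heater's y.
- cover_handle (a point): Centre of the cover's handle, a round steel bar of 10 mm diameter, parallel to the heater's y, 100 mm long, 182 mm from the hinge axis; when shut it is level with the cover, 42 mm in front of the heater's front edge (37 mm clear gap), 65.5 mm above the bench. Two 8 mm rods at its ends (100 mm apart) join it to the cover. It may turn between the fingers.
- target_top (a point): Centre of the upper face of the target, a white disc with a red ring and dot, 22 mm in diameter, 2 mm thick, fixed on the dark plate at a varying place; its face is 58 mm above the bench.
- target: The same target disc; origin at the centre of its underside.
- probe: Surface probe, 0.13 kg: yellow handle 24 x 24 mm square and 70 mm high with black bands, and a steel shaft of 11 mm diameter below it with a sprung copper tip. Origin at the centre of the handle's lower face (shoulder), z up along the probe, from tip to handle; x and y normal to the flat sides of the handle. At the start it hangs upright in its stand by the shoulder, 80 mm above the bench; the shaft and tip reach 72 mm below the shoulder.
- probe_grip (a point): Centre of the probe's handle, 35 mm above the shoulder and 107 mm above the free tip end; axes as the probe's.
- tip_end (a point): Centre of the flat end of the probe's copper tip, 8 mm in diameter (it moves with the sprung tip).
- probe_tip (a joint): How far the sprung tip is pushed into the shaft, in m: 0 free, 0.010 fully in. Spring 600 N/m with 0.6 N preload: 0.005 means 3.6 N, fully in 6.6 N, after which it is rigid.
- stand: Grey probe stand, 56 x 56 mm, 80 mm high, on an aluminium foot 84 x 84 x 6 mm, fixed to the bench, with an upright 14 mm hole in which the probe hangs; origin at the centre of its underside.
- timer: White countdown timer, 70 x 66 x 18 mm, lying loose; a bystander.
- marker: Black and white marker pen, 17 x 135 x 16 mm, lying loose; a bystander.
- pink_bottle: Bottle with pink contents, 48 mm in diameter, 104 mm high, standing loose; a bystander; origin at its underside.
There are look-alikes about, which are no part of the job. What is meant by the stand is not black or brown, and is the larger of those in its own colour.

How it is judged:
By the outcome, as a careful person would: the job done as asked, in the order asked, and still so for the second after the job is handed in, while the arm keeps its last pose, push and grip.
It also fails if it takes over 64 s, if anything falls off the work surface, if the arm or the gripper's body presses on something with over 40 N, if the wrist force passes 120 N, or if a joint passes its speed limit or range.

## Working session

There is one attempt and no reset: what is moved stays moved. The work goes in short steps, Python scripts to look and compute and a tool call to move; the robot and the scene stay as the last step left them, time stands still between calls to the robot, and variables do not carry over. Pictures are saved under pics/ and viewed, at most 10 in all, crops included, and the job is handed in when it is done.

Besides the shell and the picture viewer there is one more tool, called as a command line: name --argument value ..., lists and objects as JSON in quotes. jog_arm: Moves the arm, as the interface text tells. Scaled input: -1 to 1 covers 0.1 m each way for a shift and 360 degrees each way for a turn. Its arguments: {"type":"object","properties":{"moves":{"type":"array","items":{"type":"array"}},"grip_force":{"type":"number"}},"required":["moves"]}

```bash
mkdir -p pics
cat > h.py <<'E'
import numpy as np, cv2
from workcell import get_state, vision, sign_off
def grab(n):
    p,d=vision.camera(n); np.savez(f'{n}.npz',p=p,d=d); return p,d
def load(n):
    z=np.load(f'{n}.npz'); return z['p'],z['d']
def cam(n):
    c=vision.camera_params(n); f=240/np.tan(np.radians(c['fovy'])/2)
    return f,c['cx'],c['cy'],np.array(c['position']),np.array(c['rotation']).reshape(3,3)
def ray(n,u,v):
    f,cx,cy,P,R=cam(n); return P,R@np.array([(u-cx)/f,(v-cy)/f,1])
def onz(n,u,v,z):
    P,d=ray(n,u,v); return P+d*(z-P[2])/d[2]
def pt(n,u,v,dep):
    P,d=ray(n,u,v); return P+d*dep
def tri(a,ua,b,ub):
    P,d=ray(a,*ua);Q,e=ray(b,*ub);d=d/np.linalg.norm(d);e=e/np.linalg.norm(e)
    s=np.linalg.lstsq(np.c_[d,-e],Q-P,rcond=None)[0]
    A,B=P+s[0]*d,Q+s[1]*e; return (A+B)/2,np.linalg.norm(A-B)
def proj(n,X):
    f,cx,cy,P,R=cam(n); c=R.T@(np.array(X)-P); return cx+f*c[0]/c[2],cy+f*c[1]/c[2]
E
python3 - <<'E'
from h import *
np.set_printoptions(precision=4,suppress=True)
for n in('scene','top'):
    p,d=grab(n); cv2.imwrite(f'pics/{n}0.png',p[...,::-1]); print(n,vision.camera_params(n))
print(get_state())
E
```

```text
scene {'fovy': 51.58365185205359, 'cx': 325.6044878743892, 'cy': 237.69865480414865, 'position': array([-243.6206,  688.6444,  823.5888]), 'rotation': array([-0.358 ,  0.8124, -0.4222,  0.183 ])}
top {'fovy': 51.383025816168725, 'cx': 312.08714125523204, 'cy': 242.93038126513818, 'position': array([ 280.184,   -3.813, 1163.528]), 'rotation': array([ 0.7069, -0.7008,  0.0635, -0.072 ])}
{'t': 0.1, 'q': array([-1.299 ,  0.1263, -0.0405,  1.4054,  0.    ,  1.5708]), 'qvel': array([-0.0007, -0.0023,  0.0031,  0.0009,  0.0015, -0.0001]), 'joint_efforts': array([  0.0001, -43.6903,  35.3608,   0.0136,  -0.0001,  -0.    ]), 'position': array([ 140.8544, -505.3729,  230.5972]), 'orientation': array([ 0.9908,  0.1355, -0.0001, -0.0007]), 'contact_force': array([ 0.7876, -0.6389, -0.1717]), 'torque': array([ 0.0019, -0.0074, -0.0015]), 'gripper_force': 0.0, 'opening': 85.21618748614058}
```

View pics/scene0.png

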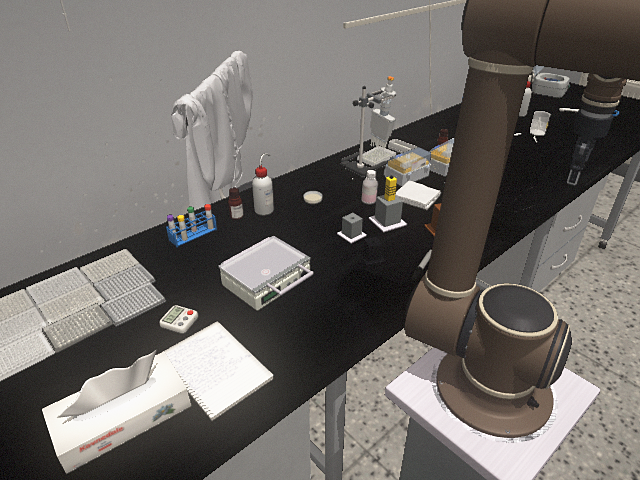

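View pics/top0.png

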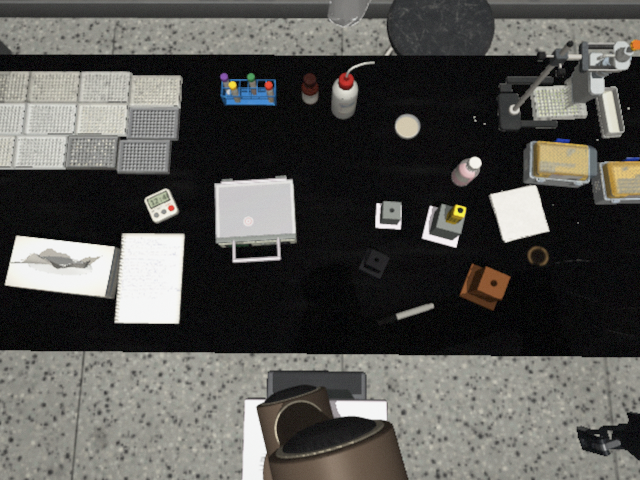

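The scene view shows the heater with its bar facing the robot (bar about 270–310, 265–292), the yellow probe at (391,188) in the larger grey stand, and the pink bottle just behind it at (370,187). In the top view the heater is at (256,210) with its bar ends at (234,259) and (280,259) and the target at about (248,222). The probe top is at (457,213), the bottle at (466,172), and the marker at (408,313).

```bash
sed -i "s/np.array(c\['rotation'\]).reshape(3,3)/Rotation.from_quat(c['rotation']).as_matrix()/; 1a from scipy.spatial.transform import Rotation" h.py
python3 - <<'E'
from h import *
np.set_printoptions(precision=1,suppress=True)
pt_,dt=load('top'); ps,ds=load('scene')
def yel(p,box):
    u0,u1,v0,v1=box; h=cv2.cvtColor(p,cv2.COLOR_RGB2HSV)[v0:v1,u0:u1]
    m=(cv2.inRange(h,(22,150,120),(35,255,255)))
    v,u=np.nonzero(m); return u+u0,v+v0
for n,p,d,b in(('top',pt_,dt,(435,475,195,235)),('scene',ps,ds,(375,405,165,215))):
    u,v=yel(p,b); X=np.array([pt(n,a,c,d[c,a]) for a,c in zip(u,v)])
    print(n,len(u),u.min(),u.max(),v.min(),v.max(),'z',np.percentile(X[:,2],[2,50,98]))
    t=X[X[:,2]>np.percentile(X[:,2],98)-4]; print(' top face',t.mean(0),t.min(0),t.max(0))
    if n=='top':
        k=X[:,2]>np.percentile(X[:,2],98)-4; r=cv2.minAreaRect(t[:,:2].astype(np.float32)); print(r)
# points of things by depth
f,cx,cy,P,R=cam('top'); V,U=np.mgrid[:480,:640]
C=np.stack([(U-cx)/f*dt,(V-cy)/f*dt,dt],-1)@R.T+P
def rect(box,z0,z1):
    u0,u1,v0,v1=box; Q=C[v0:v1,u0:u1].reshape(-1,3); Q=Q[(Q[:,2]>z0)&(Q[:,2]<z1)]; return len(Q),Q.mean(0),cv2.minAreaRect(Q[:,:2].astype(np.float32))
print('heater',rect((205,305,170,245),50,80)); print('bar',rect((225,290,250,268),50,80))
print('stand',rect((425,470,200,250),70,85))
print('bottle',rect((448,485,150,190),60,130))
print('bench z',C[300:320,200:300,2].mean())
big=np.hstack([cv2.resize(pt_[165:275,200:310],(400,400),interpolation=2),cv2.resize(ps[225:315,210:320],(400,330),interpolation=2)[:330].copy() if 0 else cv2.resize(ps[220:320,215:315],(400,400),interpolation=2)])
cv2.imwrite('pics/crop.png',big[...,::-1])
E
```

```text
top 157 446 465 204 223 z [ 85.  148.7 154.9]
 top face [ 549.2 -298.1  152.9] [ 537.9 -309.   150.9] [ 560.  -285.9  159.1]
((549.4706420898438, -297.6865234375), (21.181474685668945, 20.414913177490234), 78.4613265991211)
scene 184 385 396 177 200 z [ 84.1 124.6 153. ]
 top face [ 480.7 -211.5  207.3] [-243.6 -306.4  149.3] [560.7 688.6 823.6]
heater (4985, array([568.5, 140.9,  69.5]), ((568.4735107421875, 141.14047241210938), (165.422607421875, 180.1256866455078), 3.802334785461426))
bar (256, array([458.4, 134.9,  70.3]), ((464.6817626953125, 133.12319946289062), (27.24827003479004, 106.77523803710938), 3.265526294708252))
stand (411, array([ 543.8, -291.6,   80.3]), ((549.7255859375, -298.51141357421875), (57.16513442993164, 58.11519241333008), 74.90605163574219))
bottle (390, array([ 667.4, -344.7,   85.1]), ((669.1842651367188, -345.6283874511719), (45.9350700378418, 37.744842529296875), 40.14236068725586))
bench z 6.495300950733668
```

View pics/crop.png

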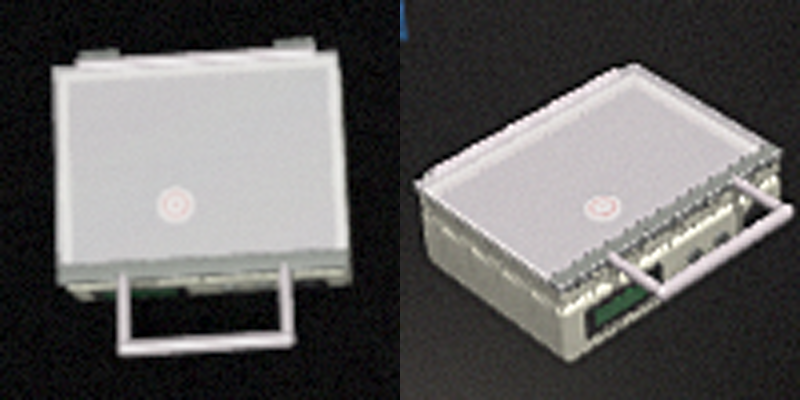

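The crop shows the bar ends at top (233.8,260.7)/(279.8,258.5) and scene (281.3,293.3)/(312.5,272.8). The target shows at top (248.1,221.1) and scene (265.5,271.8).

Run:
```python
from h import *
np.set_printoptions(precision=1,suppress=True)
L,e1=tri('top',(233.8,260.7),'scene',(281.3,293.3)); Rr,e2=tri('top',(279.8,258.5),'scene',(312.5,272.8))
T,e3=tri('top',(248.1,221.1),'scene',(265.5,271.8))
print('L',L,e1,'R',Rr,e2,'len',np.linalg.norm(L-Rr)); print('T',T,e3, onz('top',248.1,221.1,58),onz('scene',265.5,271.8,58))
print('bar z65.5',onz('top',233.8,260.7,65.5),onz('top',279.8,258.5,65.5),onz('scene',281.3,293.3,65.5),onz('scene',312.5,272.8,65.5))
print('probe top ctr scene?',tri('top',(457,213),'scene',(391,178)))
s=get_state(); print(Rotation.from_quat(s['orientation']).as_matrix())
for h in [(300,100),(460,135)]: print(np.degrees(np.arctan2(h[1],h[0])))
```

```text
L [450.9 183.9  66.5] 2.0517295231638757 R [457.4  82.1  66.5] 0.07476270600226632 len 102.02913830170581
T [544.8 157.2  58. ] 0.5775900809590999 [544.6 157.   58. ] [545.1 157.4  58. ]
bar z65.5 [451.8 184.8  65.5] [457.6  82.2  65.5] [450.8 182.7  65.5] [458.4  81.2  65.5]
probe top ctr scene? (array([ 542.7, -290.5,  154.6]), np.float64(2.1060852160154093))
[[ 1.   0.3 -0. ]
 [ 0.3 -1.   0. ]
 [ 0.  -0.  -1. ]]
18.43494882292201
16.355817101017248
```

```bash
cat > plan.py <<'E'
import sys; from h import *
def plan(target,yang,N,start=None):
    """equal steps to TCP target, tool straight down with tool y at angle yang (deg); start=(pos,yang)"""
    s=get_state(); 
    if start: p,a0=np.array(start[0],float),start[1]; R=None
    else:
        p=s['position']; R0=Rotation.from_quat(s['orientation']).as_matrix(); a0=np.degrees(np.arctan2(R0[1,1],R0[0,1]))
    da=(yang-a0+90)%180-90
    p0=np.array(p)
    for i in range(N):
        a=np.radians(a0+da*i/N); y=np.array([np.cos(a),np.sin(a),0]); z=np.array([0,0,-1.]); x=np.cross(y,z)
        d=(np.array(target)-p0)/N
        print(i,'shift',np.round([d@x/100,d@y/100,d@z/100],3),'turnz',round(-da/N/360,4))
    print('from',p0.round(1),round(a0,2),'t',s['t'])
if __name__=='__main__':
    v=list(map(float,sys.argv[1:6])); plan(v[:3],v[3],int(v[4]))
E
python3 plan.py 454 133 150 3.65 7
```

```text
0 shift [ 0.676 -0.758  0.115] turnz -0.031
1 shift [ 0.81  -0.613  0.115] turnz -0.031
2 shift [ 0.913 -0.445  0.115] turnz -0.031
3 shift [ 0.982 -0.26   0.115] turnz -0.031
4 shift [ 1.014 -0.065  0.115] turnz -0.031
5 shift [1.007 0.132 0.115] turnz -0.031
6 shift [0.963 0.324 0.115] turnz -0.031
from [ 140.9 -505.4  230.6] -74.43 t 0.1
```

jog_arm --moves '[[[0.676, -0.758, 0.115], [0, 0, -0.031], 0.35], [[0.676, -0.758, 0.115], [0, 0, -0.031], 0.35], [[0.676, -0.758, 0.115], [0, 0, -0.031], 0.35]]' --grip_force 30

```text
t: 0.48
position: [186.2, -412.4, 219.5]
orientation: [0.973, 0.232, 0.0, -0.0]
contact_force: [0.8, -0.8, 0.1]
opening: 32.4
gripper_force: 0.0
```

jog_arm --moves '[[[0.81, -0.613, 0.115], [0, 0, -0.031], 0.35], [[0.81, -0.613, 0.115], [0, 0, -0.031], 0.35], [[0.81, -0.613, 0.115], [0, 0, -0.031], 0.35]]'

```text
t: 0.85
position: [230.9, -322.2, 208.2]
orientation: [0.945, 0.326, -0.0, -0.0]
contact_force: [0.9, 0.0, 0.4]
opening: 29.8
gripper_force: 0.0
```

jog_arm --moves '[[[0.913, -0.445, 0.115], [0, 0, -0.031], 0.35], [[0.913, -0.445, 0.115], [0, 0, -0.031], 0.35], [[0.913, -0.445, 0.115], [0, 0, -0.031], 0.35]]'

```text
t: 1.23
position: [275.8, -231.7, 196.7]
orientation: [0.909, 0.416, -0.0, 0.0]
contact_force: [-0.6, -1.0, -0.7]
opening: 29.6
gripper_force: 0.0
```

jog_arm --moves '[[[0.982, -0.26, 0.115], [0, 0, -0.031], 0.35], [[0.982, -0.26, 0.115], [0, 0, -0.031], 0.35], [[0.982, -0.26, 0.115], [0, 0, -0.031], 0.35]]'

```text
t: 1.6
position: [320.9, -140.8, 185.2]
orientation: [0.864, 0.503, -0.0, 0.0]
contact_force: [-1.0, -0.8, -0.8]
opening: 30.0
gripper_force: 0.0
```

```bash
python3 plan.py 454 133 150 3.65 4
```

```text
0 shift [ 0.76  -0.049  0.088] turnz -0.0231
1 shift [0.759 0.061 0.088] turnz -0.0231
2 shift [0.742 0.17  0.088] turnz -0.0231
3 shift [0.709 0.276 0.088] turnz -0.0231
from [ 320.9 -140.8  185.2] -29.64 t 1.6
```

jog_arm --moves '[[[0.76, -0.049, 0.088], [0, 0, -0.0231], 0.35], [[0.76, -0.049, 0.088], [0, 0, -0.0231], 0.35], [[0.76, -0.049, 0.088], [0, 0, -0.0231], 0.35]]'

```text
t: 1.98
position: [354.0, -73.5, 176.5]
orientation: [0.826, 0.563, -0.0, 0.0]
contact_force: [0.3, -1.0, 0.3]
opening: 29.5
gripper_force: 0.0
```

jog_arm --moves '[[[0.759, 0.061, 0.088], [0, 0, -0.0231], 0.35], [[0.759, 0.061, 0.088], [0, 0, -0.0231], 0.35], [[0.759, 0.061, 0.088], [0, 0, -0.0231], 0.35]]'

```text
t: 2.35
position: [387.0, -5.1, 167.6]
orientation: [0.784, 0.621, -0.001, 0.0]
contact_force: [-0.3, 0.2, -0.1]
opening: 29.7
gripper_force: 0.0
```

jog_arm --moves '[[[0.742, 0.17, 0.088], [0, 0, -0.0231], 0.35], [[0.742, 0.17, 0.088], [0, 0, -0.0231], 0.35], [[0.742, 0.17, 0.088], [0, 0, -0.0231], 0.35]]'

```text
t: 2.72
position: [420.2, 63.3, 158.8]
orientation: [0.737, 0.676, -0.001, 0.0]
contact_force: [0.3, -0.2, 0.1]
opening: 30.0
gripper_force: 0.0
```

jog_arm --moves '[[[0.709, 0.276, 0.088], [0, 0, -0.0231], 0.35], [[0.709, 0.276, 0.088], [0, 0, -0.0231], 0.35], [[0.709, 0.276, 0.088], [0, 0, -0.0231], 0.35], [[0.709, 0.276, 0.088], [0, 0, -0.0231], 0.35]]'

```text
t: 3.22
position: [453.2, 131.1, 150.4]
orientation: [0.686, 0.728, -0.0, 0.0]
contact_force: [-0.0, 0.5, 0.3]
opening: 29.8
gripper_force: 0.0
```

```bash
python3 plan.py 454.3 133 47 3.65 1
python3 - <<'E'
from h import *
p,d=grab('top'); q,e=grab('scene')
cv2.imwrite('pics/a.png',np.hstack([cv2.resize(p[165:315,180:330],(400,400)),cv2.resize(q[180:330,215:365],(400,400))])[...,::-1])
E
```

```text
0 shift [0.019 0.012 1.034] turnz -0.0008
from [453.2 131.1 150.4] 3.36 t 3.225
```

View pics/a.png

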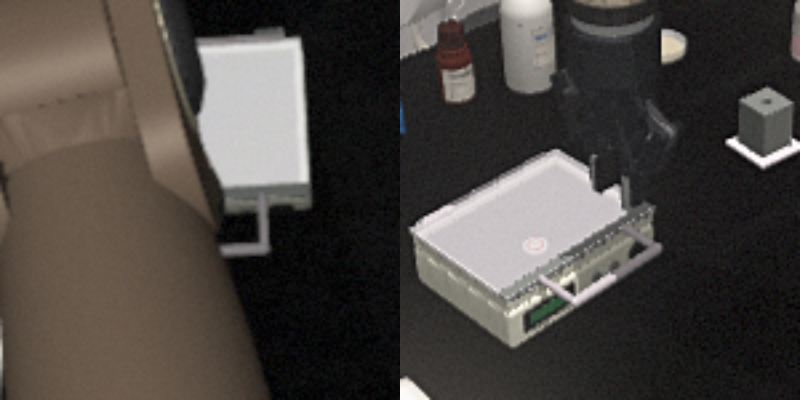

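The fingers are at (600–625,180) in the scene half of the crop, with the bar at (575–660, 245–300) below them. They look aligned, so I'll go down in two steps and grip.

jog_arm --moves '[[[0.02, 0.012, 0.5], [0, 0, -0.0008], 0.35], [[0.02, 0.012, 0.7], [0, 0, -0.0008], 0.35], [[0.02, 0.012, 0.7], [0, 0, -0.0008], 0.35]]'

```text
t: 3.7
position: [453.4, 133.5, 79.0]
orientation: [0.684, 0.73, -0.001, -0.001]
contact_force: [-0.1, 1.5, 0.4]
opening: 30.0
gripper_force: 0.0
```

jog_arm --moves '[[[0, 0, 0.17], [0, 0, 0], 0.35], [[0, 0, 0.334], [0, 0, 0], 0.35], [[0, 0, 0.334], [0, 0, 0], 0.35], [[0, 0, 0.334], [0, 0, 0], 0], [[0, 0, 0.334], [0, 0, 0], 0], [[0, 0, 0.334], [0, 0, 0], 0], [[0, 0, 0.334], [0, 0, 0], 0]]' --grip_force 25

```text
t: 4.58
position: [456.2, 134.7, 47.4]
orientation: [0.684, 0.73, 0.001, 0.001]
contact_force: [5.7, -1.9, 0.5]
opening: 8.6
gripper_force: 25.3
```

Run:
```python
import numpy as np
th=np.linspace(0,1.70,6); P=lambda t:np.array([1.82*(1-np.cos(t)),-1.82*np.sin(t)])
for a,b in zip(th,th[1:]): print([list((P(t)-P(a)).round(3)) for t in np.linspace(a,b,8)[1:]])
```

```text
[[np.float64(0.002), np.float64(-0.088)], [np.float64(0.009), np.float64(-0.177)], [np.float64(0.019), np.float64(-0.264)], [np.float64(0.034), np.float64(-0.351)], [np.float64(0.053), np.float64(-0.438)], [np.float64(0.077), np.float64(-0.523)], [np.float64(0.104), np.float64(-0.607)]]
[[np.float64(0.031), np.float64(-0.083)], [np.float64(0.067), np.float64(-0.164)], [np.float64(0.106), np.float64(-0.243)], [np.float64(0.149), np.float64(-0.32)], [np.float64(0.196), np.float64(-0.395)], [np.float64(0.247), np.float64(-0.467)], [np.float64(0.301), np.float64(-0.537)]]
[[np.float64(0.057), np.float64(-0.067)], [np.float64(0.118), np.float64(-0.132)], [np.float64(0.181), np.float64(-0.193)], [np.float64(0.248), np.float64(-0.252)], [np.float64(0.317), np.float64(-0.307)], [np.float64(0.388), np.float64(-0.358)], [np.float64(0.463), np.float64(-0.406)]]
[[np.float64(0.076), np.float64(-0.044)], [np.float64(0.155), np.float64(-0.085)], [np.float64(0.235), np.float64(-0.122)], [np.float64(0.317), np.float64(-0.155)], [np.float64(0.401), np.float64(-0.184)], [np.float64(0.486), np.float64(-0.208)], [np.float64(0.572), np.float64(-0.229)]]
[[np.float64(0.087), np.float64(-0.016)], [np.float64(0.174), np.float64(-0.029)], [np.float64(0.262), np.float64(-0.036)], [np.float64(0.351), np.float64(-0.04)], [np.float64(0.439), np.float64(-0.039)], [np.float64(0.527), np.float64(-0.034)], [np.float64(0.615), np.float64(-0.025)]]
```

jog_arm --moves '[[[0, 0.002, -0.088], [0, 0, 0], 0], [[0, 0.009, -0.177], [0, 0, 0], 0], [[0, 0.019, -0.264], [0, 0, 0], 0], [[0, 0.034, -0.351], [0, 0, 0], 0], [[0, 0.053, -0.438], [0, 0, 0], 0], [[0, 0.077, -0.523], [0, 0, 0], 0], [[0, 0.104, -0.607], [0, 0, 0], 0]]'

```text
t: 5.45
position: [466.8, 135.4, 107.8]
orientation: [0.684, 0.73, 0.001, 0.001]
contact_force: [9.4, 0.9, -6.0]
opening: 8.9
gripper_force: 25.7
```

jog_arm --moves '[[[0, 0.035, -0.083], [0, 0, 0], 0], [[0, 0.075, -0.164], [0, 0, 0], 0], [[0, 0.118, -0.243], [0, 0, 0], 0], [[0, 0.163, -0.32], [0, 0, 0], 0], [[0, 0.211, -0.395], [0, 0, 0], 0], [[0, 0.262, -0.467], [0, 0, 0], 0], [[0, 0.316, -0.537], [0, 0, 0], 0]]'

```text
t: 6.32
position: [496.5, 137.4, 161.4]
orientation: [0.683, 0.73, -0.0, -0.001]
contact_force: [1.2, 1.2, -1.4]
opening: 8.8
gripper_force: 25.5
```

jog_arm --moves '[[[0, 0.057, -0.067], [0, 0, 0], 0], [[0, 0.118, -0.132], [0, 0, 0], 0], [[0, 0.181, -0.193], [0, 0, 0], 0], [[0, 0.248, -0.252], [0, 0, 0], 0], [[0, 0.317, -0.307], [0, 0, 0], 0], [[0, 0.388, -0.358], [0, 0, 0], 0], [[0, 0.463, -0.406], [0, 0, 0], 0]]'

```text
t: 7.2
position: [542.9, 140.6, 203.0]
orientation: [0.683, 0.73, 0.0, -0.0]
contact_force: [-5.0, 1.0, 5.5]
opening: 9.3
gripper_force: 25.6
```

jog_arm --moves '[[[0, 0.076, -0.044], [0, 0, 0], 0], [[0, 0.155, -0.085], [0, 0, 0], 0], [[0, 0.235, -0.122], [0, 0, 0], 0], [[0, 0.317, -0.155], [0, 0, 0], 0], [[0, 0.401, -0.184], [0, 0, 0], 0], [[0, 0.486, -0.208], [0, 0, 0], 0], [[0, 0.572, -0.229], [0, 0, 0], 0]]'

```text
t: 8.07
position: [600.7, 144.4, 224.5]
orientation: [0.683, 0.73, 0.0, -0.0]
contact_force: [-1.0, 3.5, 0.6]
opening: 9.0
gripper_force: 26.1
```

jog_arm --moves '[[[0, 0.087, -0.016], [0, 0, 0], 0], [[0, 0.174, -0.029], [0, 0, 0], 0], [[0, 0.262, -0.036], [0, 0, 0], 0], [[0, 0.351, -0.04], [0, 0, 0], 0], [[0, 0.439, -0.039], [0, 0, 0], 0], [[0, 0.527, -0.034], [0, 0, 0], 0], [[0, 0.615, -0.025], [0, 0, 0], 0]]'

```text
t: 8.95
position: [662.1, 148.2, 227.1]
orientation: [0.684, 0.73, 0.0, 0.0]
contact_force: [-1.8, 4.3, 0.0]
opening: 8.9
gripper_force: 25.8
```

jog_arm --moves '[[[0, 0.03, 0], [0, 0, 0], 0.35], [[0, 0.05, 0], [0, 0, 0], 0.4], [[0, 0.05, 0], [0, 0, 0], 0.4], [[0, 0.05, -0.2], [0, 0, 0], 0.4], [[0, 0.05, -0.5], [0, 0, 0], 0.4], [[0, 0.05, -0.5], [0, 0, 0], 0.4]]'

```text
t: 9.7
position: [667.1, 148.5, 280.0]
orientation: [0.684, 0.73, 0.002, 0.001]
contact_force: [0.6, 0.1, -0.4]
opening: 34.0
gripper_force: 0.0
```

```bash
python3 - <<'E'
from h import *
p,d=grab('top'); q,e=grab('scene')
h=cv2.resize(p[180:240,425:485],(400,400),interpolation=2)
cv2.imwrite('pics/b.png',np.hstack([h,cv2.resize(q[130:330,215:415],(400,400))])[...,::-1])
E
python3 plan.py 549 -298 200 -13 1
```

```text
0 shift [-4.378 -1.465  0.77 ] turnz 0.0466
from [666.5 148.4 277. ] 3.76 t 9.8
```

View pics/b.png

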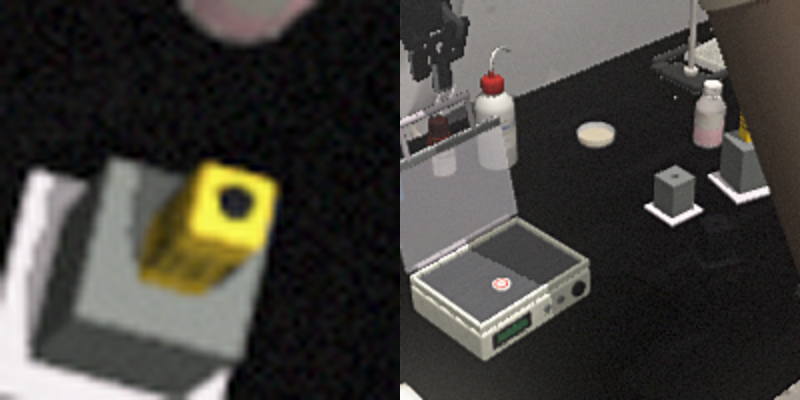

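The cover is open on its stop in the scene half. In the top half the probe's top face is centred at about (460.1,211.2), with its edges at about 15.5° and matching the stand.

```bash
python3 - <<'E'
from h import *
np.set_printoptions(precision=1,suppress=True)
print(onz('top',460.1,211.2,150), onz('top',460.1,211.2,155))
c=[(205,163),(277,183),(262,250),(193,235)]
print(np.array([onz('top',425+a/6.667,180+b/6.667,150)[:2] for a,b in c]))
# stand top face corners
c=[(110,158),(245,360),(75,318)]
print(np.array([onz('top',425+a/6.667,180+b/6.667,80)[:2] for a,b in c]))
p,d=load('scene'); h=cv2.cvtColor(p,cv2.COLOR_RGB2HSV)[165:215,375:405]; m=cv2.inRange(h,(22,150,120),(35,255,255)); v,u=np.nonzero(m);u+=375;v+=165
print('scene yellow rows'); 
for r in range(v.min(),v.max()+1,2): print(r,u[v==r].min() if (v==r).any() else None,u[v==r].max() if (v==r).any() else None, (v==r).sum())
for z in(80,115,150): print(z,proj('scene',(547,-300,z)))
E
python3 - <<'E'
import sys; sys.path.insert(0,'.')
E
python3 plan.py 549 -299 215 -15.5 5
```

```text
[ 547.  -299.1  150. ] [ 545.7 -297.6  155. ]
[[ 561.5 -290.7]
 [ 555.2 -312.9]
 [ 533.5 -307.2]
 [ 538.2 -285.9]]
[[ 582.5 -278.7]
 [ 513.4 -320.7]
 [ 527.3 -264.9]]
scene yellow rows
188 385 385 1
190 None None 0
192 387 387 1
194 385 386 2
196 385 388 4
198 386 389 4
200 388 390 3
80 (np.float64(390.3525252653042), np.float64(199.09386276908498))
115 (np.float64(391.3247268173911), np.float64(188.6263116557137))
150 (np.float64(392.32472763546997), np.float64(177.85944993431))
0 shift [-0.877 -0.293  0.124] turnz 0.0107
1 shift [-0.895 -0.234  0.124] turnz 0.0107
2 shift [-0.909 -0.173  0.124] turnz 0.0107
3 shift [-0.918 -0.111  0.124] turnz 0.0107
4 shift [-0.924 -0.049  0.124] turnz 0.0107
from [666.5 148.4 277. ] 3.76 t 9.8
```

jog_arm --moves '[[[-0.877, -0.293, 0], [0, 0, 0.0107], 0.4], [[-0.877, -0.293, 0], [0, 0, 0.0107], 0.4], [[-0.877, -0.293, 0], [0, 0, 0.0107], 0.4]]'

```text
t: 10.18
position: [642.0, 57.1, 276.3]
orientation: [0.709, 0.706, -0.001, -0.0]
contact_force: [0.2, 0.5, 0.9]
opening: 34.2
gripper_force: 0.0
```

jog_arm --moves '[[[-0.895, -0.234, 0], [0, 0, 0.0107], 0.6], [[-0.895, -0.234, 0], [0, 0, 0.0107], 0.6], [[-0.895, -0.234, 0], [0, 0, 0.0107], 0.6]]'

```text
t: 10.55
position: [619.0, -31.3, 276.4]
orientation: [0.732, 0.682, -0.0, -0.0]
contact_force: [0.3, 0.3, 1.4]
opening: 51.0
gripper_force: 0.0
```

jog_arm --moves '[[[-0.909, -0.173, 0], [0, 0, 0.0107], 0.6], [[-0.909, -0.173, 0], [0, 0, 0.0107], 0.6], [[-0.909, -0.173, 0], [0, 0, 0.0107], 0.6]]'

```text
t: 10.92
position: [596.0, -120.2, 276.4]
orientation: [0.754, 0.657, -0.0, -0.0]
contact_force: [-0.6, 0.3, 0.2]
opening: 51.5
gripper_force: 0.0
```

```bash
python3 plan.py 547.5 -299 200 -15.5 2
```

```text
0 shift [-0.919 -0.118  0.382] turnz 0.0106
1 shift [-0.925 -0.056  0.382] turnz 0.0106
from [ 596.  -120.2  276.4] -7.87 t 10.925
```

jog_arm --moves '[[[-0.919, -0.118, 0.3], [0, 0, 0.0106], 0.6], [[-0.919, -0.118, 0.3], [0, 0, 0.0106], 0.6], [[-0.919, -0.118, 0.3], [0, 0, 0.0106], 0.6]]'

```text
t: 11.3
position: [571.7, -209.2, 245.4]
orientation: [0.775, 0.632, -0.0, -0.001]
contact_force: [-0.0, 0.7, -0.3]
opening: 51.4
gripper_force: 0.0
```

jog_arm --moves '[[[-0.925, -0.056, 0.36], [0, 0, 0.0106], 0.6], [[-0.925, -0.056, 0.36], [0, 0, 0.0106], 0.6], [[-0.925, -0.056, 0.36], [0, 0, 0.0106], 0.6], [[-0.925, -0.056, 0.36], [0, 0, 0.0106], 0.6]]'

```text
t: 11.8
position: [548.8, -297.1, 211.4]
orientation: [0.795, 0.607, 0.0, -0.0]
contact_force: [-0.2, 0.6, 0.5]
opening: 51.5
gripper_force: 0.0
```

```bash
python3 plan.py 547.5 -299 96 -15.5 1;  python3 - <<'E'
from h import *
p,d=grab('top'); q,e=grab('scene')
cv2.imwrite('pics/c.png',np.hstack([cv2.resize(p[150:270,395:515],(400,400)),cv2.resize(q[120:240,330:450],(400,400))])[...,::-1])
E
```

```text
0 shift [-0.021 -0.007  1.154] turnz 0.0005
from [ 548.8 -297.1  211.4] -15.32 t 11.8
```

View pics/c.png

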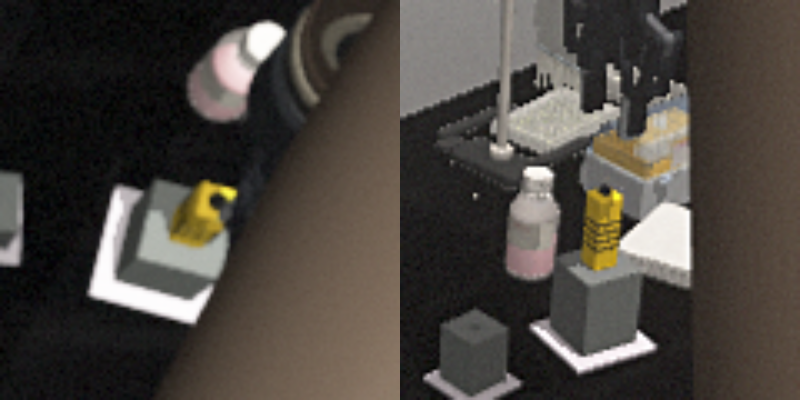

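The open fingers (tips at (592,110) and (633,135)) straddle the handle top at (603,190), so I'll go down.

jog_arm --moves '[[[-0.02, -0.007, 0.4], [0, 0, 0.0005], 0.6], [[-0.02, -0.007, 0.7], [0, 0, 0.0005], 0.6], [[-0.02, -0.007, 0.7], [0, 0, 0.0005], 0.6]]'

```text
t: 12.28
position: [545.8, -298.7, 139.3]
orientation: [0.796, 0.605, -0.001, -0.002]
contact_force: [0.2, -0.4, 0.6]
opening: 51.2
gripper_force: 0.0
```

jog_arm --moves '[[[0, 0, 0.25], [0, 0, 0], 0.6], [[0, 0, 0.45], [0, 0, 0], 0.6], [[0, 0, 0.45], [0, 0, 0], 0.6], [[0, 0, 0.45], [0, 0, 0], 0.2], [[0, 0, 0.45], [0, 0, 0], 0.2], [[0, 0, 0.45], [0, 0, 0], 0.2], [[0, 0, 0.45], [0, 0, 0], 0.2]]' --grip_force 50

```text
t: 13.15
position: [547.5, -300.9, 98.2]
orientation: [0.797, 0.605, 0.001, 0.001]
contact_force: [0.5, 0.9, 5.8]
opening: 23.5
gripper_force: 49.2
```

jog_arm --moves '[[[0, 0, -0.1], [0, 0, 0], 0], [[0, 0, -0.3], [0, 0, 0], 0], [[0, 0, -0.6], [0, 0, 0], 0], [[0, 0, -1.0], [0, 0, 0], 0], [[0, 0, -1.0], [0, 0, 0], 0], [[0, 0, -1.0], [0, 0, 0], 0]]'

```text
t: 13.9
position: [546.2, -300.5, 195.8]
orientation: [0.797, 0.605, -0.0, -0.0]
contact_force: [0.3, 0.5, -2.0]
opening: 23.5
gripper_force: 50.1
```

```bash
python3 plan.py 544.8 157.2 198 30 5
```

```text
0 shift [ 0.881 -0.249 -0.004] turnz -0.0253
1 shift [ 0.909 -0.106 -0.004] turnz -0.0253
2 shift [ 0.915  0.039 -0.004] turnz -0.0253
3 shift [ 0.897  0.184 -0.004] turnz -0.0253
4 shift [ 0.856  0.324 -0.004] turnz -0.0253
from [ 546.2 -300.5  195.8] -15.61 t 13.9
```

jog_arm --moves '[[[0.881, -0.249, 0], [0, 0, -0.0253], 0], [[0.881, -0.249, 0], [0, 0, -0.0253], 0], [[0.881, -0.249, 0], [0, 0, -0.0253], 0]]'

```text
t: 14.28
position: [545.4, -207.0, 194.8]
orientation: [0.745, 0.667, -0.001, -0.001]
contact_force: [0.4, 0.1, -1.0]
opening: 23.4
gripper_force: 50.0
```

jog_arm --moves '[[[0.909, -0.106, 0], [0, 0, -0.0253], 0], [[0.909, -0.106, 0], [0, 0, -0.0253], 0], [[0.909, -0.106, 0], [0, 0, -0.0253], 0]]'

```text
t: 14.65
position: [545.6, -116.6, 195.2]
orientation: [0.69, 0.724, -0.001, -0.001]
contact_force: [0.3, -0.7, -1.5]
opening: 23.5
gripper_force: 50.0
```

jog_arm --moves '[[[0.915, 0.039, 0], [0, 0, -0.0253], 0], [[0.915, 0.039, 0], [0, 0, -0.0253], 0], [[0.915, 0.039, 0], [0, 0, -0.0253], 0]]'

```text
t: 15.02
position: [545.7, -25.7, 195.4]
orientation: [0.631, 0.776, -0.001, -0.0]
contact_force: [-0.8, -0.7, -1.7]
opening: 23.5
gripper_force: 50.0
```

jog_arm --moves '[[[0.897, 0.184, 0], [0, 0, -0.0253], 0], [[0.897, 0.184, 0], [0, 0, -0.0253], 0], [[0.897, 0.184, 0], [0, 0, -0.0253], 0]]'

```text
t: 15.4
position: [545.8, 65.5, 195.5]
orientation: [0.567, 0.824, -0.0, -0.0]
contact_force: [0.2, -0.2, -1.2]
opening: 23.5
gripper_force: 49.9
```

```bash
python3 plan.py 544.8 157.2 165 30 1
```

```text
0 shift [0.861 0.318 0.305] turnz -0.0253
from [545.8  65.5 195.5] 20.88 t 15.4
```

jog_arm --moves '[[[0.5, 0.18, 0], [0, 0, -0.015], 0], [[0.861, 0.318, 0], [0, 0, -0.0253], 0], [[0.861, 0.318, 0.25], [0, 0, -0.0253], 0], [[0.861, 0.318, 0.25], [0, 0, -0.0253], 0], [[0.861, 0.318, 0.25], [0, 0, -0.0253], 0]]'

```text
t: 16.02
position: [545.0, 155.9, 171.5]
orientation: [0.501, 0.865, -0.0, 0.0]
contact_force: [-0.2, 0.4, -0.3]
opening: 23.8
gripper_force: 49.9
```

Run:
```python
from h import *
p,d=grab('top'); q,e=grab('scene')
cv2.imwrite('pics/d.png',np.hstack([cv2.resize(p[180:260,210:290],(300,300)),cv2.resize(q[205:295,225:300],(500,600),interpolation=2)[:300*2]][1:])[...,::-1])
s=get_state();P=s['position'];print(P.round(1))
for z in(58,75,P[2]-90.2): print(z,proj('scene',(P[0],P[1],z)))
print('tgt',proj('scene',(544.8,157.2,58)))
```

```text
[545.2 156.4 172.1]
58 (np.float64(265.79005785111553), np.float64(271.60469215743825))
75 (np.float64(265.3360983403641), np.float64(266.132509124202))
81.87750612467819 (np.float64(265.1503313854935), np.float64(263.8932107848047))
tgt (np.float64(265.6358130065597), np.float64(271.82649570184145))
```

View pics/d.png

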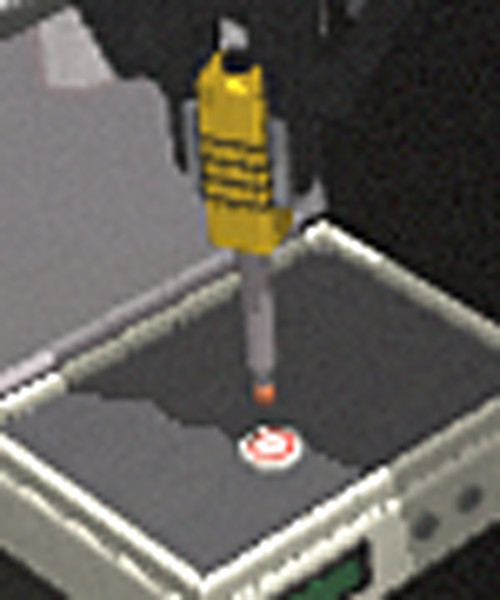

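The tip is right above the target: tip end at about scene (264.5,265), target centre at (265.5,271.9). I'll quantify the offset using the depth and the top view.

Run:
```python
from h import *
np.set_printoptions(precision=1,suppress=True)
q,e=load('scene'); p,d=load('top'); P=np.array([545.2,156.4,172.1])
def mask(im,lo,hi,b):
    h=cv2.cvtColor(im,cv2.COLOR_RGB2HSV)[b[2]:b[3],b[0]:b[1]]; v,u=np.nonzero(cv2.inRange(h,lo,hi)); return u+b[0],v+b[2]
u,v=mask(q,(3,120,120),(14,255,255),(258,272,258,268)); print('copper',len(u),u.mean(),v.mean(),v.max())
if len(u): print(np.array([pt('scene',a,b,e[b,a]) for a,b in zip(u,v)]))
print('pred tip mid',proj('scene',(P[0],P[1],85)))
u,v=mask(q,(20,130,70),(36,255,255),(245,280,205,248)); X=np.array([pt('scene',a,b,e[b,a]) for a,b in zip(u,v)])
print('yellow scene',len(u),u.mean(),v.min(),v.max(),np.median(X,0))
for r in range(v.min(),v.max(),4):
    k=v==r
    if k.any(): print(r,u[k].min(),u[k].max(),(u[k].min()+u[k].max())/2)
for z in(154,170,189,224): print(z,proj('scene',(P[0],P[1],z)))
u,v=mask(p,(20,130,70),(36,255,255),(220,290,190,250)); print('top yellow',len(u))
# shaft centre in scene: grey columns
for r in (250,254,258,262): print(r,q[r,258:272].mean(1).astype(int), e[r,258:272])
```

```text
copper 6 264.0 263.5 264
[[544.9 162.5  88. ]
 [543.5 160.7  87.9]
 [542.5 158.5  87.3]
 [544.4 163.1  85.6]
 [540.4 162.9  87.8]
 [543.2 158.2  83.7]]
pred tip mid (np.float64(265.07604165318025), np.float64(262.87680910557526))
yellow scene 271 260.16974169741695 213 242 [537.  167.5 194.6]
213 257 258 257.5
217 254 263 258.5
221 255 264 259.5
225 255 264 259.5
229 256 264 260.0
233 256 265 260.5
237 256 268 262.0
241 257 266 261.5
154 (np.float64(263.13619294817516), np.float64(239.4890451377934))
170 (np.float64(262.66712790933843), np.float64(233.83376780325366))
189 (np.float64(262.10020555386643), np.float64(226.99867483769017))
224 (np.float64(261.0266965440387), np.float64(214.05592560453695))
top yellow 0
250 [ 76  72  62  85 103 103 134 125  67  63  69  68  66  68] [1281.2 1283.7 1287.4 1170.  1162.3 1167.4 1168.2 1168.3 1284.4 1281.3
 1282.1 1281.9 1283.5 1282.2]
254 [ 71  68  62  68 116 128 133 130  67  64  68  66  66  70] [1272.4 1277.9 1267.7 1268.6 1169.9 1169.4 1169.3 1172.9 1268.7 1274.4
 1268.9 1273.2 1271.1 1272.6]
258 [ 69  70  65  57 105 126 134 133  85  68  61  61  65  63] [1257.2 1261.6 1253.  1257.2 1177.9 1178.1 1181.9 1182.7 1182.7 1254.2
 1255.5 1252.4 1257.2 1253.2]
262 [ 67  71  67  62  61  96 100 113  67  62  67  62  69  63] [1243.4 1243.5 1239.9 1243.4 1243.9 1187.6 1190.1 1188.1 1245.6 1247.8
 1244.1 1244.2 1243.1 1241.6]
```

jog_arm --moves '[[[-0.012, -0.018, 0.08], [0, 0, 0], 0], [[-0.012, -0.018, 0.16], [0, 0, 0], 0], [[-0.012, -0.018, 0.19], [0, 0, 0], 0], [[-0.012, -0.018, 0.19], [0, 0, 0], 0], [[-0.012, -0.018, 0.19], [0, 0, 0], 0]]'

```text
t: 16.75
position: [543.7, 155.6, 152.2]
orientation: [0.5, 0.866, 0.0, 0.0]
contact_force: [0.3, -0.0, -1.8]
opening: 23.3
gripper_force: 50.0
```

```bash
cat > f.py <<'E'
from h import *
np.set_printoptions(precision=2,suppress=True)
F=[];Z=[]
for i in range(12):
    q,e=grab('scene'); s=get_state(); F.append(s['contact_force']); Z.append(s['position'])
print('F',np.mean(F,0),np.std(F,0),'P',np.mean(Z,0),np.std(Z,0),'t',s['t'],'op',s['opening'])
b=(255,275,255,280); h=cv2.cvtColor(q,cv2.COLOR_RGB2HSV)[b[2]:b[3],b[0]:b[1]]
v,u=np.nonzero(cv2.inRange(h,(3,120,120),(14,255,255))); print('copper',len(u),u.mean()+b[0] if len(u) else 0,v+b[2])
m=q[262:282,255:277].astype(int).min(2)>150; v,u=np.nonzero(m); print('disc',u.min()+255,u.max()+255,v.min()+262,v.max()+262)
import sys
cv2.imwrite(sys.argv[1],cv2.resize(q[235:285,240:290],(600,600),interpolation=2)[...,::-1])
E
python3 f.py pics/e.png
```

```text
F [ 0.14  0.1  -1.12] [0.58 0.41 0.35] P [543.64 155.57 152.22] [0.05 0.05 0.09] t 17.35 op 23.491109592285948
copper 6 266.1666666666667 [270 270 270 270 271 271]
disc 261 276 270 281
```

View pics/e.png

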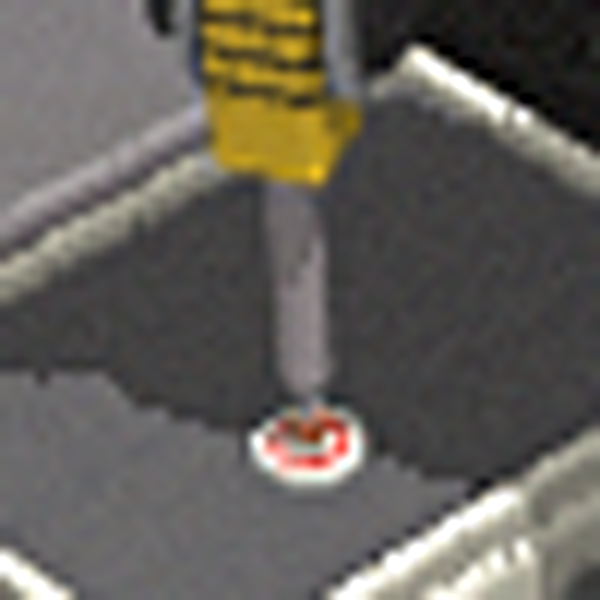

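The tip (309,432 in the crop) is centred over the disc (308,443), with no contact yet (−1.1 N is the probe's weight).

jog_arm --moves '[[[0, 0, 0.03], [0, 0, 0], 0], [[0, 0, 0.06], [0, 0, 0], 0], [[0, 0, 0.06], [0, 0, 0], 0], [[0, 0, 0.06], [0, 0, 0], 0]]'

```text
t: 17.85
position: [543.6, 155.5, 146.3]
orientation: [0.5, 0.866, 0.0, 0.0]
contact_force: [-0.2, 0.4, 0.2]
opening: 23.1
gripper_force: 50.3
```

```bash
python3 f.py pics/f.png
```

```text
F [0.26 0.   0.72] [0.49 0.55 0.56] P [543.66 155.53 146.21] [0.01 0.02 0.05] t 18.45 op 23.49536021107667
copper 8 265.625 [270 270 271 271 272 272 272 273]
disc 261 276 270 281
```

jog_arm --moves '[[[0, 0, 0.015], [0, 0, 0], 0], [[0, 0, 0.03], [0, 0, 0], 0], [[0, 0, 0.03], [0, 0, 0], 0], [[0, 0, 0.03], [0, 0, 0], 0]]'

```text
t: 18.95
position: [543.7, 155.5, 143.3]
orientation: [0.5, 0.866, 0.0, 0.0]
contact_force: [-0.2, -0.4, 1.2]
opening: 23.5
gripper_force: 50.4
```

```bash
python3 f.py pics/g.png
python3 - <<'E'
from h import *
q,_=load('scene'); g=cv2.imread('pics/g.png'); cv2.imwrite('pics/h.png',np.hstack([cv2.resize(g,(400,400)),cv2.resize(q[130:330,215:415],(400,400))[...,::-1]]))
E
```

```text
F [0.5  0.13 2.27] [0.68 0.53 0.64] P [543.67 155.54 143.18] [0.01 0.01 0.04] t 19.55 op 23.258117385937695
copper 6 266.1666666666667 [270 271 271 272 272 272]
disc 261 276 270 281
```

View pics/h.png

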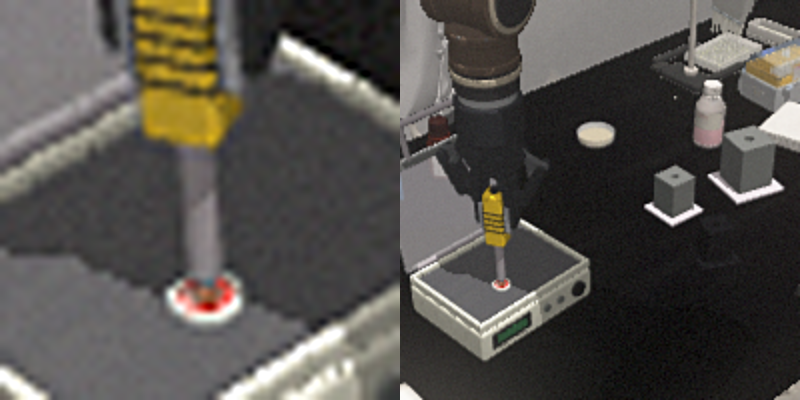

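The tip sits centred on the disc (left crop, about (205,295)), the cover is still open and the bottle is in place. The pressing force is about 3.4 N, so I'm handing in.

```bash
python3 -c "from workcell import sign_off; print(sign_off())"
```

```text
the job is handed in; nothing more can be done
None
```

The job is handed in: the cover is open on its stop, and the probe is held upright with its tip centred on the target at about 3.4 N. No contact with the timer, marker or bottle was seen (the last view showed only the bottle), and the clock read about 19.6 s of the 64 s.

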